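Lock the headset-holder post into the accessory rail

TASK

Take the orange headset-holder post out of its grey parking cup, lower its T-shaped foot through the wide window of the tan accessory rail, and slide it along the slot until it has pushed the hidden spring fully back. Hold it there and turn the post a quarter turn so its foot locks across the slot, then let go so that it stands upright and locked. Be gentle with the rail, and leave the bottle, headset and response switch where they are.

Things in the scene. Friction and masses are not known exactly. Their poses are not given: they have to be found in the camera images.
- post: Headset-holder post, loose, 60 to 150 g. Steel T foot 28 mm long (x), 16 mm wide (y), 6 mm thick, half-round ends; round 8 mm stem up to 23 mm; then an upright orange paddle, 34 mm long (x), 12 mm thick (y), 23 to 61 mm above the underside. Paddle and foot are parallel; half a turn about z makes no difference. Origin: centre of the foot's underside, z up the stem.
- post_grip (a point): On the post's axis, 40 mm above the foot's underside: mid paddle, the place to pinch it across its 12 mm thickness. Axes as the post.
- holder: Fixed grey parking cup, 46 mm (x) by 34 mm (y), 14 mm high; recess 34 by 22 mm, its floor 4 mm above the table. The post's foot starts in it, lengthwise along x, with about 3 mm of play. Origin: centre of the underside.
- rail: Fixed tan accessory rail with aluminium lips: 220 mm long (x, along the slot), 62 mm wide (y), top face 26 mm above the table. Origin: centre of its underside, z up. The slot floor lies 12 mm up. The slot in the top is 11 mm wide (passes the stem); its 6 mm thick lips cover a channel 8 mm high, 18 mm wide, too narrow to turn the foot in. Slide the foot from the window towards +x.
- rail_window (a point): Centre of the rail's window, level with the top face, 83 mm to the -x side of the rail's origin. The window is 34 mm long (x) and 18 mm wide (y): the foot, parallel to the slot, drops through it 14 mm to the slot floor. Axes as the rail.
- rail_lock (a point): Mean place of the hidden lock chamber, x = +27 mm in the rail, level with the slot floor; the true centre lies up to 30 mm either way along x (different each time, no reading tells). The chamber is 32 mm wide (y), 25 mm long (x). The foot turns in it, either way round, only with the post's axis within about 2 mm of its centre: find that by feel with the plunger. Axes as the rail.
- rail_slot (a point): Middle of the slot at the top face, over the rail's origin. In the channel a black spring plunger meets the foot when the post's axis is 15 mm before the chamber's centre. It resists with 3 N, rising to 9.5 N over 16 mm, then is solid: the axis is then 1 mm past the centre. Turned across and let go, the foot is pressed back 5 to 6 mm, squared up and locked. Keep forces below 25 N.
- bottle: Bystander: clear water bottle with blue cap, 64 mm diameter, 160 mm tall, standing loose. Origin: centre of its underside.
- headset: Bystander: loose black headset, 72 mm high cups 140 mm apart along y, headband laid back towards its +x, about 160 mm long by 180 mm wide. Origin: on the table midway between the cups.
- responder: Bystander: loose hand-held response switch, 100 mm (x) by 30 mm by 22 mm, black with a red button. Origin: centre of its underside.

How it is judged:
By the outcome, as a careful person would: the job done as asked, in the order asked, and still so for the second after the job is handed in, with the robot touching nothing.
It also fails if it takes over 64 s, if anything falls off the work surface, if the arm or the gripper's body presses on something with over 40 N, if the wrist force passes 120 N, or if a joint passes its speed limit or range.

ROBOT

A 7-joint arm with a two-finger parallel gripper is mounted at the origin on the work surface. World frame = base frame: x ahead of the robot, y to its left, z up, the work surface at z = 0. Lengths are in m, angles in rad, forces in N, time in s.
With the tool pointing down it reaches from about 0.425 to 0.875 m from the base axis. Payload 8.4 kg.
Tool frame: the origin (TCP) lies at the very end of the fingers, on their centre line; the grasp point (between the pads) lies 19 mm behind it; z points along the fingers, y is the direction in which the jaws open and shut (so a half turn about z gives the same grasp; the last joint's range is limited). The gripper opens to 87 mm and grips with 3 to 60 N. Pads are 19 mm wide; open, the fingers measure 117 mm over their backs; the gripper's body (75 mm by 190 mm) begins 51 mm behind the grasp point.
Start: joints at [-1.366, 0.333, 0.04, 1.465, -0.013, 1.343, -0.059], TCP at [0.194, 0.62, 0.223] pointing down, gripper open.
Joint ranges: [-2.58, 2.58], [-0.38, 2.09], [-1.3, 1.39], [0.25, 2.4], [-1.5, 4.64], [0.08, 2.09], [-2.65, 2.65]. Speed limits (rad/s): [2.22, 2.22, 2.79, 2.79, 3.14, 3.14, 3.14].

INTERFACE

Orientations are given as a rotation vector (axis times angle).
In Python, from plant import sense, camera, camera_info, hand_in gives the robot as it stands.
- The arm moves only by the tool send_rows, never from a script. Its arguments are lists of equal length, an entry for each row: "translation": the shift along the tool's x, y, z in cm, a list of three; "twist": the turn, a rotation vector about the tool's x, y, z in degrees, a list of three; "jaw": the finger opening in cm, from 0 to 8.7. In form: {"translation": [[tx, ty, tz], ...], "twist": [[ax, ay, az], ...], "jaw": [jaw, ...]}. A call has 1 to 8 rows; each row is the pose to reach, as a shift and turn from the pose commanded when the call began, along the tool's axes at that moment; what a row does not reach only later rows make up. A row lasts 1/12 s, in which the tool goes at most 41.7 mm and 7.16 degrees, less where a joint would pass 70% of its speed; a pose out of reach is approached as far as the arm can. A call with a gripper value outside its range is refused whole. The fingers move at their own pace and stop on an object; "squeeze" is the grip in N (left out, the last holds). Time passes only in rows, so rows that repeat a pose let the fingers close. It gives the time, the measured TCP pose, the force and the opening at its end, in the units of the state.
- sense(): the state, without advancing time (a new reading comes with each control period).
- camera(name): name is "scene" or "top" or "wrist"; returns (picture, depth): 400x640x3 uint8, red, green, blue; 400x640 float32, m along the optical axis (not along the pixel's ray), 0 where there is no reading.
- camera_info(name): a dict with "fx", "fy", "cx", "cy" (pixels), "rvec" (rotation vector, rad) and "tvec" (3), from world to camera coordinates, as OpenCV has them. Camera axes: x right, y down, z forward; pixel columns grow to the right and rows downward; lengths in m; the calibration is good to about 2 mm. A picture is of the moment at which its call begins: read the wrist's pose just before it. camera_info takes no time and is no camera call; for the wrist camera it gives the pose at the moment of the call.
- hand_in(): hands the job in, once; it reports no verdict.
The state is a dict: "t": time; "qpos": joint angles; "dq": joint speeds; "tau": joint torques, N m; "tool_pos": TCP position; "ee_rot": TCP orientation; "force": force on the tool from outside, world axes, zero at the start; "wrist_torque": the same for the moment, N m; "gripper_width": finger opening in m.
Only numpy, scipy, OpenCV 4.12 (cv2) and the standard library are available. Lean on these libraries where they do the work, as an engineer would, in place of code of your own. Each camera call takes 0.05 s, during which the arm holds its last target.

## Working session

There is one attempt and no reset: what is moved stays moved. The work goes in short steps, Python scripts to look and compute and a tool call to move; the robot and the scene stay as the last step left them, time stands still between calls to the robot, and variables do not carry over. Pictures are saved under pics/ and viewed, and the job is handed in when it is done.

Besides the shell and the picture viewer there is one more tool, called after "Request:" by a JSON object that holds its "op" and its "data". send_rows: Moves the arm, as the interface text tells. Its arguments: {"type":"object","properties":{"translation":{"type":"array","items":{"type":"array","items":{"type":"number"}}},"twist":{"type":"array","items":{"type":"array","items":{"type":"number"}}},"jaw":{"type":"array","items":{"type":"number"}},"squeeze":{"type":"number"}},"required":["translation","twist","jaw"]}

```bash
mkdir -p pics; ls
python3 - <<'E'
from plant import *
import cv2,numpy as np
s=sense();print(s)
for n in("scene","top"):
    p,d=camera(n);cv2.imwrite(f"pics/{n}0.png",p[:,:,::-1]);np.savez(f"pics/{n}0.npz",p=p,d=d);print(n,camera_info(n))
E
```

```text
pics
{'t': 0.0, 'qpos': array([-1.36618985,  0.33388454,  0.03987931,  1.46629017, -0.01342267,
        1.34330311, -0.0585133 ]), 'dq': array([-0.00057833,  0.00181809, -0.00056077, -0.00173003, -0.00161505,
        0.00037168, -0.00192949]), 'tau': array([ 8.41752135e-04, -6.56371093e+01,  1.33615170e+00, -4.03795016e+01,
       -5.95522905e-02,  4.49444598e-02,  1.26045679e-04]), 'tool_pos': array([0.19433113, 0.61976682, 0.22166714]), 'ee_rot': array([-4.75424873e-01, -3.10525093e+00,  2.53114934e-03]), 'force': array([ 0.29804145, -0.21517898, -0.38167159]), 'wrist_torque': array([ 0.01656558,  0.03922631, -0.00690682]), 'gripper_width': 0.08699957054369903}
scene {'fx': 439.17775106940377, 'fy': 439.17775106940377, 'cx': 318.1039627224825, 'cy': 197.88932751288152, 'rvec': array([ 1.91123013,  1.25916386, -0.63313653]), 'tvec': array([-0.30429502, -0.2684352 ,  1.44310192])}
top {'fx': 487.2343770564474, 'fy': 487.2343770564474, 'cx': 313.9532668195189, 'cy': 204.43918546596976, 'rvec': array([ 2.10588105, -2.1318632 ,  0.1894433 ]), 'tvec': array([0.09495506, 0.61988174, 1.29348637])}
```

View pics/scene0.png

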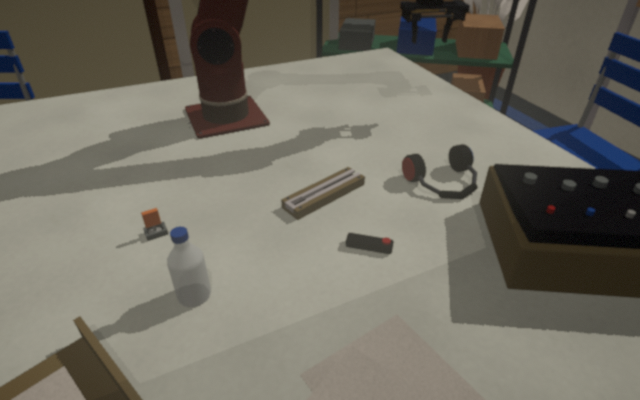

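View pics/top0.png

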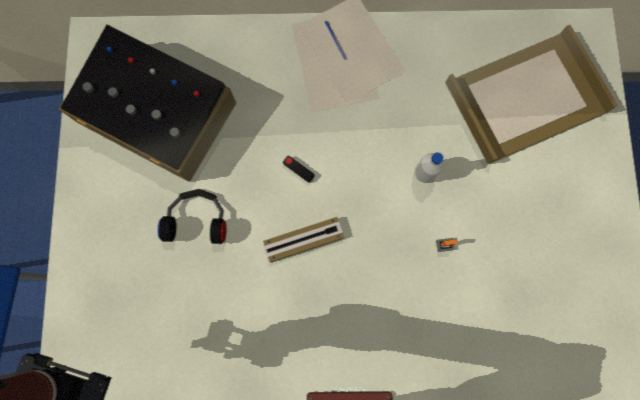

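Run:
```python
import cv2,numpy as np
p=np.load("pics/top0.npz")["p"][:,:,::-1]
a=cv2.resize(p[210:270,255:355],None,fx=7,fy=7,interpolation=cv2.INTER_CUBIC)
b=cv2.resize(p[225:265,425:485],None,fx=7,fy=7,interpolation=cv2.INTER_CUBIC)
o=np.zeros((420+0,700,3),np.uint8);o[:]=a
cv2.imwrite("pics/c1.png",o);cv2.imwrite("pics/c2.png",b)
```

```text
(no output)
```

View pics/c1.png

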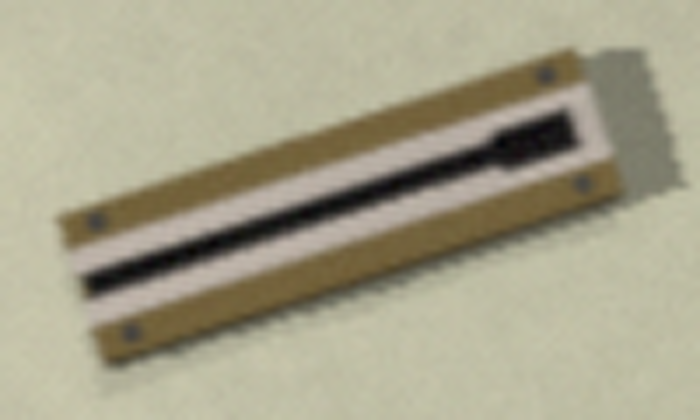

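View pics/c2.png

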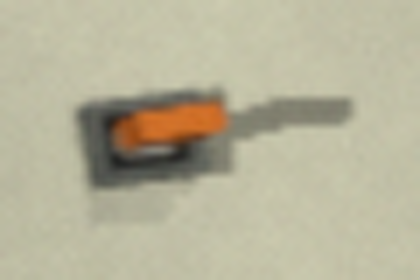

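```bash
cat > h.py <<'E'
import numpy as np,cv2
from scipy.spatial.transform import Rotation as R
def ray(info,px,z):
    Rm=R.from_rotvec(info['rvec']).as_matrix();t=np.array(info['tvec'])
    K=np.array([[info['fx'],0,info['cx']],[0,info['fy'],info['cy']],[0,0,1]])
    px=np.atleast_2d(np.array(px,float));d=np.c_[px,np.ones(len(px))]@np.linalg.inv(K).T@Rm
    c=-Rm.T@t; s=(z-c[2])/d[:,2]; return c+s[:,None]*d
def proj(info,P):
    K=np.array([[info['fx'],0,info['cx']],[0,info['fy'],info['cy']],[0,0,1]])
    return cv2.projectPoints(np.atleast_2d(np.array(P,float)),np.array(info['rvec']),np.array(info['tvec']),K,None)[0][:,0]
def tool(s): return np.array(s['tool_pos']),R.from_rotvec(s['ee_rot'])
def plan(s,pos,xdir=None):
    """shift (cm) in tool axes & twist(deg) for TCP pos, tool z down, tool x along yaw xdir (rad)"""
    p,r=tool(s); sh=r.inv().apply(np.array(pos)-p)*100
    tw=None
    if xdir is not None:
        best=None
        for k in(0,np.pi):
            a=xdir+k;x=np.array([np.cos(a),np.sin(a),0]);z=np.array([0,0,-1.]);y=np.cross(z,x)
            rt=R.from_matrix(np.c_[x,y,z]);v=(r.inv()*rt).as_rotvec(degrees=True)
            if best is None or np.linalg.norm(v)<np.linalg.norm(best):best=v
        tw=best
    return sh,tw
E
python3 - <<'E'
from h import *;from plant import *
i=camera_info("top")
c=np.array([[60,218],[575,50],[620,195],[102,363],[537,138],[90,285]])/7.+[255,210]-.43
P=ray(i,c,.026);print(P)
print("rail c",P[:4].mean(0), "dims",np.linalg.norm(P[0]-P[1]),np.linalg.norm(P[1]-P[2]))
d=P[0]-P[1]+P[3]-P[2];print("yaw",np.degrees(np.arctan2(d[1],d[0])))
b=np.array([[80,107],[218,90],[232,168],[94,188]])/7.+[425,225]-.43
Q=ray(i,b,.014);print("holder",Q.mean(0),np.linalg.norm(Q[0]-Q[1]),np.linalg.norm(Q[1]-Q[2]));d=Q[1]-Q[0]+Q[2]-Q[3];print(np.degrees(np.arctan2(d[1],d[0])))
b=np.array([[135,112],[222,102],[228,130],[140,142]])/7.+[425,225]-.43
print("post top",ray(i,b,.065).mean(0))
s=sense();p,r=tool(s);print(r.as_matrix())
w=camera_info("wrist");Rm=R.from_rotvec(w['rvec']).as_matrix();C=-Rm.T@w['tvec'];print("wristcam in tool",r.inv().apply(C-p),(r.inv().as_matrix()@Rm.T),w['fx'],w['cx'],w['cy'])
E
```

```text
[[0.52546987 0.23142103 0.026     ]
 [0.59102687 0.02363129 0.026     ]
 [0.53192385 0.00677923 0.026     ]
 [0.46735679 0.21422256 0.026     ]
 [0.55537664 0.03962448 0.026     ]
 [0.49844928 0.21920325 0.026     ]]
rail c [0.52894434 0.11901353 0.026     ] dims 0.21788596772523627 0.061458599203026265
yaw 107.39973679187902
holder [ 0.51022818 -0.28538355  0.014     ] 0.0562671027299257 0.03173245256626344
-83.08927176697257
post top [ 0.51133316 -0.28211038  0.065     ]
[[-9.54202387e-01  2.99161667e-01 -3.17335962e-04]
 [ 2.99161817e-01  9.54201425e-01 -1.35911220e-03]
 [-1.03791845e-04 -1.39180291e-03 -9.99999026e-01]]
wristcam in tool [ 0.08125605  0.00040732 -0.16226775] [[-5.66935069e-04 -9.55345386e-01 -2.95490902e-01]
 [ 9.99999839e-01 -5.48745915e-04 -1.44481945e-04]
 [-2.41192661e-05 -2.95490936e-01  9.55345543e-01]] 285.32866004243544 319.4952429356148 199.08251694572147
```

Run:
```python
from h import *;from plant import *
s=sense();print(plan(s,[.535,.10,.16],np.radians(107.4)))
```

```text
(array([-48.05636098, -39.40409506,   6.23700853]), array([-7.06161684e-02,  4.38884189e-02,  5.51927196e+01]))
```

Request:
{"op": "send_rows", "data": {"translation": [[-48, -39.4, 6.2], [-48, -39.4, 6.2], [-48, -39.4, 6.2], [-48, -39.4, 6.2], [-48, -39.4, 6.2], [-48, -39.4, 6.2], [-48, -39.4, 6.2], [-48, -39.4, 6.2]], "twist": [[0, 0, 55], [0, 0, 55], [0, 0, 55], [0, 0, 55], [0, 0, 55], [0, 0, 55], [0, 0, 55], [0, 0, 55]], "jaw": [8.7, 8.7, 8.7, 8.7, 8.7, 8.7, 8.7, 8.7]}}

```text
t: 0.77
tool_pos: [0.3767, 0.3407, 0.1891]
ee_rot: [-1.864, -2.529, 0.0]
force: [0.9, 0.2, -0.2]
gripper_width: 0.0871
```

Run:
```python
from h import *;from plant import *
s=sense();print(s['tool_pos'],plan(s,[.535,.10,.16],np.radians(107.4)))
```

```text
[0.37667984 0.34068481 0.18909756] (array([-27.67481792,   8.00528745,   2.90362672]), array([-0.01589245, -0.00811613, -0.19532391]))
```

Request:
{"op": "send_rows", "data": {"translation": [[-27.3, 8, 2.9], [-27.3, 8, 2.9], [-27.3, 8, 2.9], [-27.3, 8, 2.9], [-27.3, 8, 2.9], [-27.3, 8, 2.9], [-27.3, 8, 2.9], [-27.3, 8, 2.9]], "twist": [[0, 0, 0], [0, 0, 0], [0, 0, 0], [0, 0, 0], [0, 0, 0], [0, 0, 0], [0, 0, 0], [0, 0, 0]], "jaw": [8.7, 8.7, 8.7, 8.7, 8.7, 8.7, 8.7, 8.7]}}

```text
t: 1.43
tool_pos: [0.5375, 0.0986, 0.1599]
ee_rot: [1.865, 2.524, -0.004]
force: [-0.8, -0.6, -0.6]
gripper_width: 0.087
```

Request:
{"op": "send_rows", "data": {"translation": [[0, 0, 0], [0, 0, 0], [0, 0, 0]], "twist": [[0, 0, 0], [0, 0, 0], [0, 0, 0]], "jaw": [8.7, 8.7, 8.7]}}

```text
t: 1.68
tool_pos: [0.5343, 0.1079, 0.1603]
ee_rot: [-1.853, -2.536, 0.0]
force: [-0.4, 0.7, 0.3]
gripper_width: 0.087
```

Run:
```python
from h import *;from plant import *
s=sense();i=camera_info("wrist");p,d=camera("wrist");print(s['tool_pos'],s['ee_rot'],s['qpos'],s['force'])
cv2.imwrite("pics/w1.png",p[:,:,::-1]);np.savez("pics/w1.npz",p=p,d=d,**{k:np.array(v) for k,v in i.items()})
```

```text
[0.53431266 0.10793922 0.16026697] [-1.85292490e+00 -2.53615591e+00  1.45689298e-04] [-0.78154546  0.17357617  0.56121096  1.82719402 -0.10050337  1.16936039
  0.12114937] [-0.36791094  0.74318552  0.26710792]
```

View pics/w1.png

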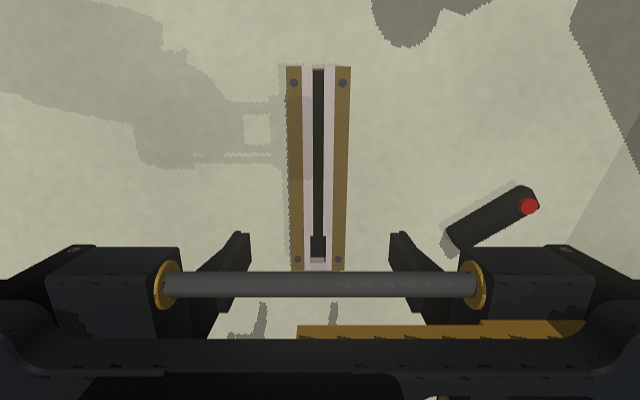

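Run:
```python
from h import *
z=np.load("pics/w1.npz");p=z["p"];i={k:z[k] for k in("fx","fy","cx","cy","rvec","tvec")}
g=p[:,:,2].astype(float) # blue: tan low
cv2.imwrite("pics/w1c.png",cv2.resize(p[225:285,275:365,::-1],None,fx=8,fy=8,interpolation=cv2.INTER_CUBIC))
L=[];W=[]
for v in range(80,262,6):
    r=g[v,302:336]; 
    # slot edges: half-level crossings
    m=np.where(r<110)[0]
    a,b=m[0],m[-1]
    def cr(j,k):return j+(110-r[j])/(r[k]-r[j])*(k-j)
    ea=302+cr(a,a-1);eb=302+cr(b,b+1)
    P=ray(i,[[ea,v],[eb,v]],.026)
    print(v,round(ea,2),round(eb,2),P.mean(0)[:2].round(4),round(np.linalg.norm(P[0]-P[1])*1e3,1))
```

```text
Traceback (most recent call last):
IndexError: index 34 is out of bounds for axis 0 with size 34
```

View pics/w1c.png

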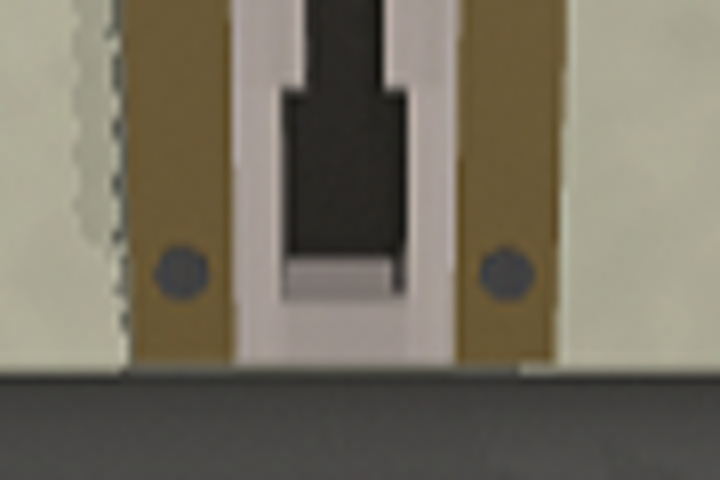

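Run:
```python
from h import *
z=np.load("pics/w1.npz");p=z["p"];i={k:z[k] for k in("fx","fy","cx","cy","rvec","tvec")}
g=p[:,:,0].astype(float)
M=[];
def edges(v):
    r=g[v]; c=int(np.argmin(r[314:323])+314)
    a=c
    while r[a]<85:a-=1
    b=c
    while r[b]<85:b+=1
    return a+(r[a]-85)/(r[a]-r[a+1]), b-(r[b]-85)/(r[b]-r[b-1])
for v in list(range(84,232,8))+[238,241,244,247,250,253,256]:
    ea,eb=edges(v);P=ray(i,[[ea,v],[eb,v]],.026);M.append(P.mean(0)[:2])
    print(v,round(ea,2),round(eb,2),P.mean(0)[:2].round(4),round(np.linalg.norm(P[0]-P[1])*1e3,1))
M=np.array(M);c=M.mean(0);u=np.linalg.svd(M-c)[2][0];u*=np.sign(u[1]);print("yaw",np.degrees(np.arctan2(u[1],u[0])),"res",((M-c)@[-u[1],u[0]]*1e3).round(2))
print("col profiles",g[228:245,311].round(),g[228:245,325],g[250:272,318],g[60:75,293],g[60:75,318],g[60:75,345])
x=np.array([[311,236.2],[325,236.2],[318,262.2],[318,65.5]]);P=ray(i,x,.026)[:,:2];print((P-c)@u, c,u)
```

```text
84 312.56 323.33 [0.5008 0.2092] 10.4
92 312.55 323.34 [0.503  0.2022] 10.5
100 312.54 323.31 [0.5052 0.1952] 10.6
108 312.54 323.32 [0.5075 0.1881] 10.7
116 312.54 323.25 [0.5098 0.1808] 10.7
124 312.53 323.26 [0.5121 0.1734] 10.8
132 312.53 323.29 [0.5145 0.166 ] 10.9
140 312.6 323.18 [0.5169 0.1583] 10.8
148 312.6 323.04 [0.5193 0.1506] 10.8
156 312.6 323.05 [0.5218 0.1427] 10.9
164 312.6 323.04 [0.5243 0.1347] 10.9
172 312.62 322.69 [0.5267 0.1266] 10.6
180 312.66 322.6 [0.5293 0.1183] 10.6
188 312.66 322.54 [0.5319 0.1099] 10.6
196 312.67 322.52 [0.5346 0.1013] 10.7
204 312.77 322.54 [0.5374 0.0926] 10.7
212 312.78 322.45 [0.5402 0.0838] 10.7
220 312.77 322.38 [0.543  0.0747] 10.7
228 312.77 322.38 [0.5459 0.0656] 10.8
238 309.83 325.34 [0.5496 0.0539] 17.6
241 309.91 325.34 [0.5508 0.0503] 17.6
244 310.04 325.35 [0.552  0.0468] 17.5
247 310.02 325.35 [0.5531 0.0432] 17.6
250 310.02 325.35 [0.5543 0.0395] 17.7
253 310.0 325.35 [0.5554 0.0359] 17.7
256 309.97 325.12 [0.5564 0.0321] 17.6
yaw 107.44339390764209 res [-0.   -0.02 -0.01 -0.03 -0.02 -0.04 -0.07 -0.06 -0.01 -0.04 -0.05  0.1
  0.12  0.13  0.12  0.04  0.06  0.09  0.07  0.04 -0.02 -0.11 -0.1  -0.11
 -0.11  0.04]
col profiles [166. 167. 166. 166. 166. 165. 168. 145.  74.  32.  34.  37.  34.  34.
  35.  37.  38.] [165. 164. 164. 163. 164. 164. 167. 145.  80.  36.  38.  37.  37.  38.
  38.  38.  36.] [ 41.  41.  40.  41.  39.  38.  43.  94. 131. 127. 125. 123. 133. 151.
 155. 155. 156. 155. 155. 154. 130.  79.] [178. 179. 180. 173. 163. 155. 127. 111. 113. 112. 113. 112. 112. 112.
 113.] [180. 179. 180. 172. 161. 162. 163. 159. 140. 103.  74.  47.  50.  49.
  50.] [180. 179. 179. 180. 180. 176. 145. 110. 114. 112. 114. 114. 114. 114.
 113.]
[-0.0612844  -0.06122154 -0.09434873  0.11565306] [0.5306004  0.11444863] [-0.29976342  0.95401357]
```

Run:
```python
from h import *;from plant import *
s=sense();print(plan(s,[.511,-.282,.16],np.radians(97)))
```

```text
(array([-3.64474718e+01, -1.40966896e+01,  2.38372462e-02]), array([-0.01538672, -0.02612779, 10.72251476]))
```

Request:
{"op": "send_rows", "data": {"translation": [[-36.4, -14.1, 0], [-36.4, -14.1, 0], [-36.4, -14.1, 0], [-36.4, -14.1, 0], [-36.4, -14.1, 0], [-36.4, -14.1, 0], [-36.4, -14.1, 0], [-36.4, -14.1, 0]], "twist": [[0, 0, 10.7], [0, 0, 10.7], [0, 0, 10.7], [0, 0, 10.7], [0, 0, 10.7], [0, 0, 10.7], [0, 0, 10.7], [0, 0, 10.7]], "jaw": [8.7, 8.7, 8.7, 8.7, 8.7, 8.7, 8.7, 8.7]}}

```text
t: 2.4
tool_pos: [0.5142, -0.2264, 0.1608]
ee_rot: [2.08, 2.354, 0.002]
force: [1.4, -0.9, 0.5]
gripper_width: 0.0871
```

Run:
```python
from h import *;from plant import *
s=sense();print(s['tool_pos'],plan(s,[.511,-.282,.16],np.radians(97)))
```

```text
[ 0.51417455 -0.22640569  0.16081704] (array([-5.47841473, -0.99789285,  0.07684286]), array([ 0.06864092, -0.03836729,  0.05421752]))
```

Request:
{"op": "send_rows", "data": {"translation": [[-5.4, -1, 0], [-5.4, -1, 0], [-5.4, -1, 0], [-5.4, -1, 0], [-5.4, -1, 0]], "twist": [[0, 0, 0], [0, 0, 0], [0, 0, 0], [0, 0, 0], [0, 0, 0]], "jaw": [8.7, 8.7, 8.7, 8.7, 8.7]}}

```text
t: 2.82
tool_pos: [0.5113, -0.2789, 0.1603]
ee_rot: [-2.081, -2.353, -0.001]
force: [-1.0, 0.4, 0.4]
gripper_width: 0.087
```

Run:
```python
from h import *;from plant import *
s=sense();i=camera_info("wrist");p,d=camera("wrist");print(s['tool_pos'],s['ee_rot'],s['qpos'],s['force'])
cv2.imwrite("pics/w2.png",p[:,:,::-1]);np.savez("pics/w2.npz",p=p,d=d,**{k:np.array(v) for k,v in i.items()})
```

```text
[ 0.51127817 -0.27887181  0.16025926] [-2.08054153e+00 -2.35292007e+00 -1.13375714e-03] [-0.25174842  0.30090168  0.81517459  1.74750398 -0.23498034  1.19465262
  0.75102783] [-0.96104766  0.41601371  0.43800212]
```

View pics/w2.png

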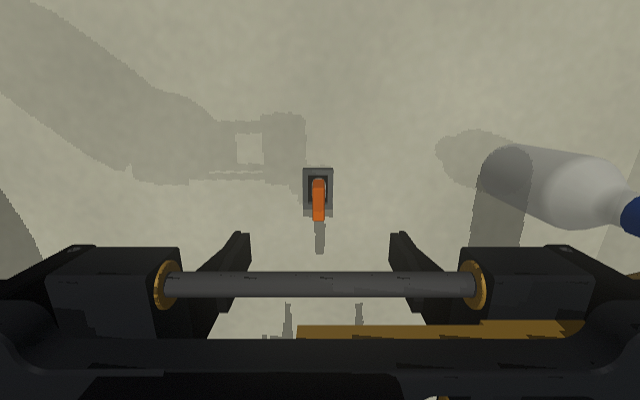

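Run:
```python
from h import *
z=np.load("pics/w2.npz");p=z["p"]
cv2.imwrite("pics/w2c.png",cv2.resize(p[160:260,275:365,::-1],None,fx=6,fy=6,interpolation=cv2.INTER_CUBIC))
cv2.imwrite("pics/w2f.png",cv2.resize(p[225:285,180:460,::-1],None,fx=2.8,fy=2.8,interpolation=cv2.INTER_CUBIC))
```

```text
(no output)
```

View pics/w2c.png

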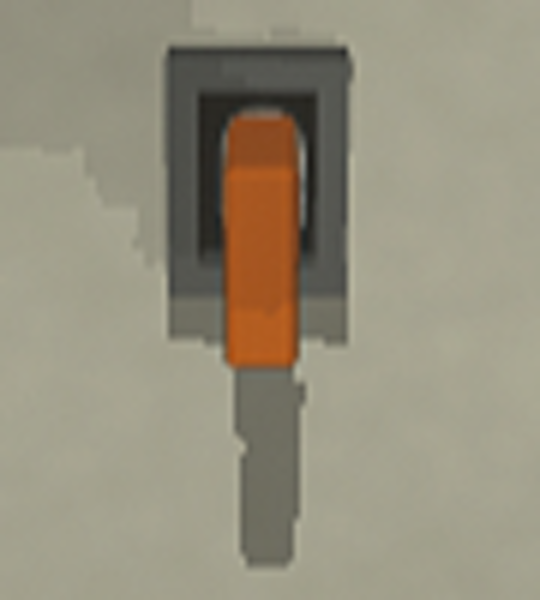

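View pics/w2f.png

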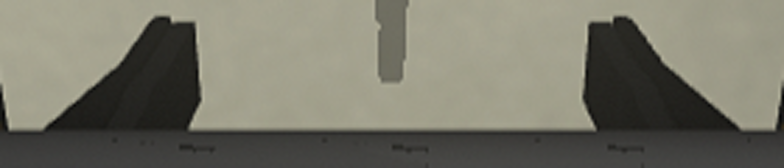

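Run:
```python
from h import *;from plant import *
z=np.load("pics/w2.npz");i={k:z[k] for k in("fx","fy","cx","cy","rvec","tvec")}
P=ray(i,np.array([[313.3,187.5],[324.2,187.5],[324.4,220.5],[313,220.5]])-.4,.065);print(P,P.mean(0));d=P[0]-P[3]+P[1]-P[2];print(np.degrees(np.arctan2(d[1],d[0])),[np.linalg.norm(P[a]-P[a-1]) for a in range(4)])
s=sense();c=P.mean(0);print(plan(s,[c[0],c[1],.026],np.radians(97)))
```

```text
[[ 0.50380458 -0.26577307  0.065     ]
 [ 0.51389531 -0.2645361   0.065     ]
 [ 0.51824536 -0.29720105  0.065     ]
 [ 0.50730722 -0.29854131  0.065     ]] [ 0.51081311 -0.28151288  0.065     ]
96.84338501409736 [np.float64(0.03295490270211224), np.float64(0.010166261531753396), np.float64(0.03295333027085549), np.float64(0.011019947912209135)]
(array([-0.29399114, -0.09429067, 13.42959869]), array([ 0.00824373, -0.06014365,  0.06548859]))
```

Request:
{"op": "send_rows", "data": {"translation": [[-0.2, -0.1, 3.5], [-0.3, -0.1, 7], [-0.3, -0.1, 10], [-0.3, -0.1, 12.5], [-0.3, -0.1, 13.4], [-0.3, -0.1, 13.4], [-0.3, -0.1, 13.4], [-0.3, -0.1, 13.4]], "twist": [[0, 0, 0], [0, 0, 0], [0, 0, 0], [0, 0, 0], [0, 0, 0], [0, 0, 0], [0, 0, 0], [0, 0, 0]], "jaw": [6, 6, 5, 5, 4, 4, 4, 3], "squeeze": 15}}

```text
t: 3.53
tool_pos: [0.5113, -0.284, 0.0283]
ee_rot: [2.082, 2.35, 0.002]
force: [-0.9, 0.7, 0.6]
gripper_width: 0.0411
```

Request:
{"op": "send_rows", "data": {"translation": [[0, 0, 0], [0, 0, 0], [0, 0, 0], [0, 0, 0], [0, 0, 0], [0, 0, 0], [0, 0, 0], [0, 0, 0]], "twist": [[0, 0, 0], [0, 0, 0], [0, 0, 0], [0, 0, 0], [0, 0, 0], [0, 0, 0], [0, 0, 0], [0, 0, 0]], "jaw": [2.5, 2, 1.6, 1.4, 1, 0.8, 0.8, 0.8], "squeeze": 15}}

```text
t: 4.2
tool_pos: [0.5101, -0.284, 0.0266]
ee_rot: [2.084, 2.351, 0.0]
force: [-0.2, 1.0, 3.5]
gripper_width: 0.0119
```

Run:
```python
from h import *;from plant import *
s=sense();i=camera_info("wrist");p,d=camera("wrist");print(s['tool_pos'],s['ee_rot'],s['gripper_width'],s['force'],s['wrist_torque'])
cv2.imwrite("pics/w3.png",p[:,:,::-1]);np.savez("pics/w3.npz",p=p,d=d,**{k:np.array(v) for k,v in i.items()})
```

```text
[ 0.51009801 -0.28402526  0.02664709] [2.08387319e+00 2.35069994e+00 2.16767838e-04] 0.011865736683488903 [-0.20085647  1.03378512  3.54774428] [ 0.01263611  0.14531678 -0.05573989]
```

View pics/w3.png

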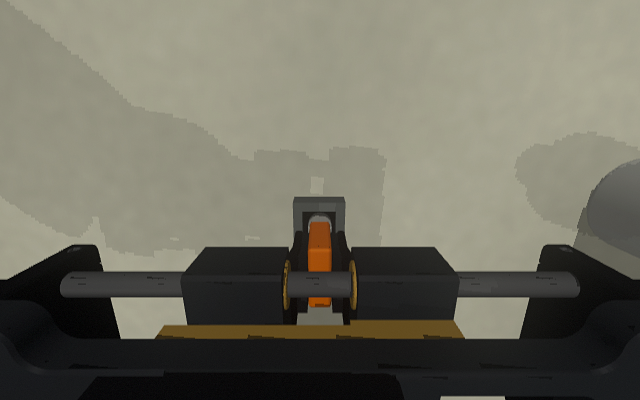

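Request:
{"op": "send_rows", "data": {"translation": [[0, 0, -0.2], [0, 0, -0.6], [0, 0, -1.5], [0, 0, -3], [0, 0, -5], [0, 0, -7], [0, 0, -9], [0, 0, -9]], "twist": [[0, 0, 0], [0, 0, 0], [0, 0, 0], [0, 0, 0], [0, 0, 0], [0, 0, 0], [0, 0, 0], [0, 0, 0]], "jaw": [0.8, 0.8, 0.8, 0.8, 0.8, 0.8, 0.8, 0.8], "squeeze": 30}}

```text
t: 4.92
tool_pos: [0.5117, -0.2854, 0.1208]
ee_rot: [2.081, 2.346, 0.003]
force: [0.1, -1.3, -0.2]
gripper_width: 0.0118
```

Run:
```python
from h import *;from plant import *
s=sense();i=camera_info("wrist");p,d=camera("wrist");print(s['tool_pos'],s['ee_rot'],s['gripper_width'],s['force'],s['wrist_torque'])
np.savez("pics/w4.npz",p=p,d=d,**{k:np.array(v) for k,v in i.items()})
cv2.imwrite("pics/w4.png",cv2.resize(p[190:320,270:370,::-1],None,fx=4.6,fy=4.6,interpolation=cv2.INTER_CUBIC))
tp,r=tool(s)
# project post features for given tool-x offset; top at TCP z + (61-?)..
up=.065-.0266
for xo in(0,.0015,.003):
    pts=np.array([[xo+a,b,-up] for a in(.017,-.017) for b in(-.006,.006)])
    print(xo,proj(i,tp+r.apply(pts)).round(1).tolist())
print(plan(s,[.5539,.0403,.115],np.radians(107.44)))
```

```text
[ 0.51170056 -0.28537506  0.1208413 ] [2.08116222 2.34643371 0.0034006 ] 0.01178307493816122 [ 0.08017023 -1.344189   -0.1787847 ] [-0.15247211 -0.02177271 -0.00243544]
0 [[306.4, 251.5], [331.4, 251.5], [307.4, 310.8], [330.6, 310.8]]
0.0015 [[306.4, 248.7], [331.4, 248.7], [307.3, 308.3], [330.6, 308.3]]
0.003 [[306.4, 245.9], [331.4, 245.9], [307.3, 305.9], [330.6, 305.9]]
(array([31.83206605,  8.07537937,  0.54718859]), array([  0.27663366,   0.16660115, -10.58262088]))
```

View pics/w4.png

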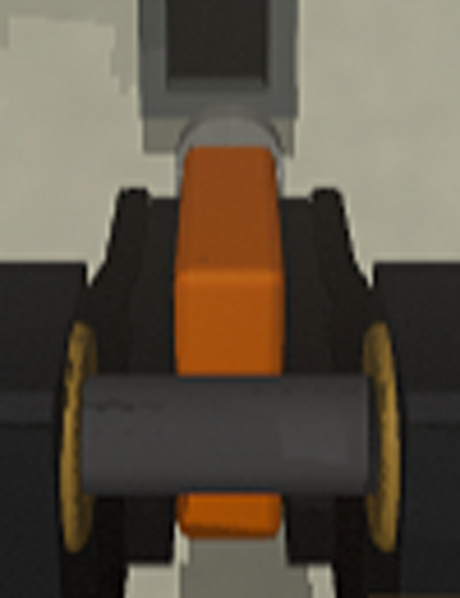

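Request:
{"op": "send_rows", "data": {"translation": [[31.6, 8.1, 0.5], [31.6, 8.1, 0.5], [31.6, 8.1, 0.5], [31.6, 8.1, 0.5], [31.6, 8.1, 0.5], [31.6, 8.1, 0.5], [31.6, 8.1, 0.5], [31.6, 8.1, 0.5]], "twist": [[0, 0, -10.5], [0, 0, -10.5], [0, 0, -10.5], [0, 0, -10.5], [0, 0, -10.5], [0, 0, -10.5], [0, 0, -10.5], [0, 0, -10.5]], "jaw": [0.8, 0.8, 0.8, 0.8, 0.8, 0.8, 0.8, 0.8]}}

```text
t: 5.63
tool_pos: [0.5518, 0.043, 0.1107]
ee_rot: [-1.857, -2.533, 0.0]
force: [0.8, 0.1, -1.2]
gripper_width: 0.0115
```

Request:
{"op": "send_rows", "data": {"translation": [[0, 0, 0], [0, 0, 0], [0, 0, 0], [0, 0, 0], [0, 0, 0]], "twist": [[0, 0, 0], [0, 0, 0], [0, 0, 0], [0, 0, 0], [0, 0, 0]], "jaw": [0.8, 0.8, 0.8, 0.8, 0.8]}}

```text
t: 6.05
tool_pos: [0.5523, 0.0377, 0.1113]
ee_rot: [1.863, 2.529, -0.001]
force: [0.4, -0.0, -1.2]
gripper_width: 0.0116
```

Run:
```python
from h import *;from plant import *
s=sense();print(s['tool_pos'],s['force'],s['dq'].round(3),plan(s,[.5546,.0382,.060],np.radians(107.44)))
```

```text
[0.55227767 0.03773269 0.1113326 ] [ 0.40358473 -0.02986207 -1.19505461] [-0.002 -0.    -0.003 -0.004 -0.001  0.    -0.002] (array([-0.0228511 ,  0.23742514,  5.13318467]), array([-0.01986643,  0.01511756, -0.19715524]))
```

Request:
{"op": "send_rows", "data": {"translation": [[0, 0.2, 2], [0, 0.2, 4], [0, 0.2, 5], [0, 0.2, 5.4], [0, 0.2, 5.4], [0, 0.2, 5.4], [0, 0.2, 5.4], [0, 0.2, 5.4]], "twist": [[0, 0, -0.2], [0, 0, -0.2], [0, 0, -0.2], [0, 0, -0.2], [0, 0, -0.2], [0, 0, -0.2], [0, 0, -0.2], [0, 0, -0.2]], "jaw": [0.8, 0.8, 0.8, 0.8, 0.8, 0.8, 0.8, 0.8]}}

```text
t: 6.72
tool_pos: [0.555, 0.0401, 0.0584]
ee_rot: [1.855, 2.534, 0.002]
force: [0.3, -0.5, -1.6]
gripper_width: 0.0118
```

Run:
```python
from h import *;from plant import *
s=sense();i=camera_info("wrist");p,d=camera("wrist");print(s['tool_pos'],s['ee_rot'],s['gripper_width'],s['force'],s['wrist_torque'])
np.savez("pics/w5.npz",p=p,d=d,tp=s['tool_pos'],er=s['ee_rot'],**{k:np.array(v) for k,v in i.items()})
cv2.imwrite("pics/w5.png",cv2.resize(p[150:320,270:370,::-1],None,fx=3.5*1.6,fy=3.5,interpolation=cv2.INTER_CUBIC))
p,d=camera("scene");np.savez("pics/s5.npz",p=p,d=d)
cv2.imwrite("pics/s5.png",cv2.resize(p[150:230,260:380,::-1],None,fx=6,fy=6,interpolation=cv2.INTER_CUBIC))
```

```text
[0.55502261 0.0401203  0.0583698 ] [1.85526859e+00 2.53421576e+00 1.85170002e-03] 0.01176360006347919 [ 0.26477899 -0.53996722 -1.57670876] [-0.0415987  -0.00164764 -0.04057605]
```

View pics/w5.png

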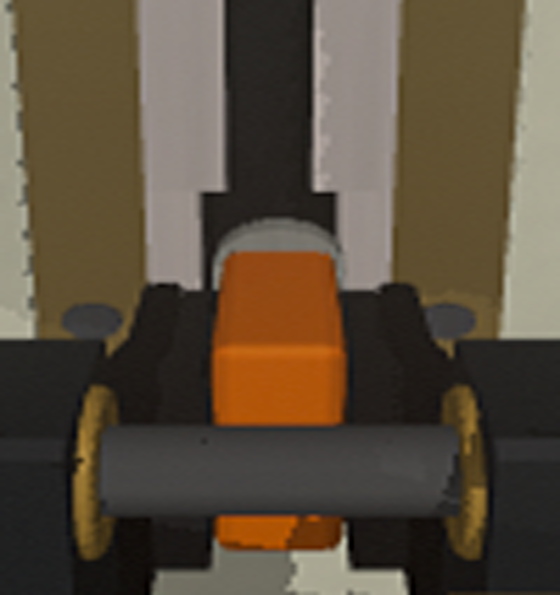

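View pics/s5.png

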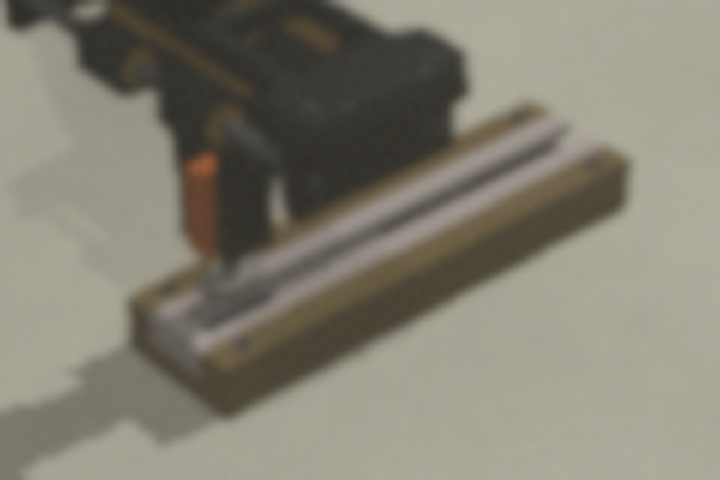

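Run:
```python
from h import *
z=np.load("pics/w5.npz");p=z["p"].astype(int);i={k:z[k] for k in("fx","fy","cx","cy","rvec","tvec")}
for v in (204,206,208,210,212,214,216,218,220,222,224,226,228): print(v,p[v,302:340,0].tolist())
```

```text
204 [150, 149, 150, 134, 120, 122, 125, 126, 73, 35, 39, 39, 38, 38, 39, 38, 38, 38, 39, 35, 35, 35, 33, 47, 141, 138, 121, 120, 138, 151, 150, 147, 147, 149, 151, 150, 150, 154]
206 [153, 153, 155, 116, 42, 32, 37, 37, 39, 38, 38, 38, 38, 38, 37, 38, 38, 40, 40, 36, 35, 36, 36, 34, 34, 34, 35, 37, 119, 155, 152, 151, 151, 152, 155, 153, 151, 155]
208 [153, 152, 155, 117, 43, 34, 36, 35, 39, 39, 39, 38, 37, 38, 38, 37, 38, 40, 38, 40, 40, 35, 37, 35, 36, 35, 34, 38, 120, 155, 153, 151, 150, 153, 153, 151, 151, 155]
210 [154, 152, 154, 116, 44, 35, 37, 39, 38, 39, 39, 37, 38, 37, 38, 38, 37, 39, 38, 39, 34, 34, 35, 35, 35, 36, 33, 37, 119, 155, 152, 152, 152, 153, 152, 151, 150, 155]
212 [153, 152, 153, 125, 44, 33, 36, 39, 38, 38, 37, 37, 34, 50, 48, 72, 71, 72, 74, 75, 60, 37, 36, 32, 34, 34, 33, 37, 118, 155, 152, 152, 150, 153, 152, 152, 151, 155]
214 [153, 152, 154, 138, 41, 32, 35, 37, 36, 36, 46, 79, 79, 98, 98, 99, 96, 100, 101, 103, 103, 100, 103, 89, 73, 35, 31, 37, 118, 153, 151, 151, 150, 153, 153, 151, 151, 154]
216 [153, 152, 153, 137, 42, 32, 39, 35, 45, 80, 91, 99, 107
[... 569 characters left out ...]
3, 144, 144, 143, 144, 144, 144, 145, 146, 145, 145, 146, 132, 130, 117, 104, 132, 152, 150, 151, 152, 153, 150, 152, 156]
224 [153, 151, 153, 136, 58, 28, 97, 115, 122, 135, 143, 147, 147, 147, 148, 147, 147, 146, 147, 148, 148, 148, 147, 147, 149, 142, 139, 104, 116, 132, 152, 150, 151, 153, 152, 150, 152, 148]
226 [153, 150, 153, 136, 57, 27, 125, 122, 128, 136, 145, 148, 147, 146, 147, 147, 147, 147, 148, 148, 147, 148, 147, 148, 149, 144, 139, 109, 115, 130, 152, 150, 151, 153, 153, 150, 152, 138]
228 [154, 150, 153, 135, 57, 27, 134, 110, 131, 137, 146, 147, 147, 146, 147, 146, 148, 148, 149, 148, 149, 148, 148, 149, 149, 146, 139, 121, 123, 128, 152, 150, 150, 153, 153, 150, 153, 139]
```

Run:
```python
from h import *;from plant import *
z=np.load("pics/w5.npz");p=z["p"].astype(int);i={k:z[k] for k in("fx","fy","cx","cy","rvec","tvec")}
print(p[200:224,319,0],p[200:212,308,0],p[200:212,327,0])
u=np.array([np.cos(np.radians(107.44)),np.sin(np.radians(107.44))])
tp=z['tp'];
f=lambda px,zz:(ray(i,[px],zz)[0][:2]-tp[:2])@u*1e3
foot=tp[2]-.0226
print("win front",f([319,204.6],.026),"foot front bottom",f([319,211.3],foot),"foot front top",f([319,217],foot+.006), "paddle top front",f([319,248.3],foot+.061))
s=sense();print(s['tool_pos'])
```

```text
[ 38  39  39  38  38  38  40  39  40  39  39  36  72 103 100 107 120 118
 117 117 116 126 144 148] [151 151 151 155 125  31  37  37  36  37  37  36] [168 167 168 172 138  28  34  35  35  36  36  36]
win front 17.330364042765062 foot front bottom 15.70862658459321 foot front top 13.801818011369628 paddle top front 18.61820782116085
[0.55480714 0.04021837 0.05811991]
```

Request:
{"op": "send_rows", "data": {"translation": [[-0.1, -0.14, 0], [-0.1, -0.14, 0.3], [-0.1, -0.14, 0.6], [-0.1, -0.14, 0.8], [-0.1, -0.14, 0.8], [-0.1, -0.14, 0.8], [-0.1, -0.14, 0.8]], "twist": [[0, 0, 0], [0, 0, 0], [0, 0, 0], [0, 0, 0], [0, 0, 0], [0, 0, 0], [0, 0, 0]], "jaw": [0.8, 0.8, 0.8, 0.8, 0.8, 0.8, 0.8]}}

```text
t: 7.4
tool_pos: [0.5534, 0.0387, 0.0494]
ee_rot: [1.856, 2.535, -0.0]
force: [0.2, -0.6, -1.7]
gripper_width: 0.0119
```

Run:
```python
from h import *;from plant import *
s=sense();i=camera_info("wrist");p,d=camera("wrist");print(s['tool_pos'],s['ee_rot'],s['gripper_width'],s['force'],s['wrist_torque'])
print(plan(s,s['tool_pos'],np.radians(107.44))[1])
np.savez("pics/w6.npz",p=p,d=d,tp=s['tool_pos'],er=s['ee_rot'],**{k:np.array(v) for k,v in i.items()})
cv2.imwrite("pics/w6.png",cv2.resize(p[190:270,280:360,::-1],None,fx=7,fy=7,interpolation=cv2.INTER_CUBIC))
for v in range(208,240,4): print(v,p[v,302:340,0].tolist())
print(p[200:235,308,0],p[200:235,327,0],p[200:240,319,0])
```

```text
[0.55337254 0.03868527 0.04939903] [ 1.85562649e+00  2.53500155e+00 -2.63230150e-04] 0.0118904314051549 [ 0.15132511 -0.57554556 -1.69343401] [-0.06425512  0.03024172 -0.04866322]
[-0.00762268  0.00584148  0.15158691]
208 [153, 152, 152, 150, 151, 158, 46, 25, 30, 32, 32, 34, 37, 37, 36, 37, 37, 36, 37, 37, 38, 37, 34, 35, 35, 34, 32, 28, 26, 25, 23, 59, 155, 152, 151, 151, 153, 153]
212 [153, 153, 153, 150, 152, 159, 50, 32, 33, 33, 36, 37, 35, 48, 48, 72, 70, 71, 73, 74, 60, 38, 39, 33, 34, 34, 34, 34, 36, 33, 29, 81, 157, 151, 152, 151, 150, 152]
216 [152, 153, 153, 151, 152, 159, 52, 29, 41, 80, 90, 99, 107, 109, 113, 116, 118, 118, 121, 119, 117, 110, 112, 108, 99, 96, 73, 34, 33, 34, 28, 81, 155, 152, 150, 150, 151, 152]
220 [150, 153, 152, 150, 150, 158, 66, 85, 112, 117, 119, 118, 118, 117, 118, 118, 115, 116, 119, 117, 117, 116, 119, 120, 117, 118, 120, 112, 70, 28, 28, 89, 154, 150, 151, 149, 150, 153]
224 [150, 152, 152, 150, 151, 153, 106, 113, 122, 136, 143, 146, 147, 147, 146, 147, 147, 148, 146, 148, 149, 147, 147, 147, 149, 142, 138, 105, 122, 65, 26, 98, 153, 150, 15
[... 324 characters left out ...]
149, 148, 148, 146, 141, 139, 97, 55, 32, 83, 128, 126, 128, 84, 26, 28]
236 [35, 37, 37, 36, 37, 34, 39, 128, 136, 142, 149, 148, 147, 147, 147, 147, 147, 148, 147, 148, 148, 148, 148, 148, 149, 149, 142, 144, 82, 33, 36, 37, 38, 36, 38, 34, 33, 33]
[144 145 144 145 145 146 139 101  46  49  50  50  50  50  50  50  52  56
  54  59  66  64  68  86 106 113 114 120 124 124 127 121 100  39  26] [ 30  33  33  30  33  32  33  34  34  34  33  35  34  32  34  71  96 100
 112 120 118 120 131 142 142 144 144 145 145 145 146 145 146 147 148] [ 38  39  38  36  38  37  36  38  36  35  36  33  71 103  99 107 118 118
 118 117 116 126 144 147 148 147 146 147 147 148 149 147 147 147 146 148
 148 148 148 148]
```

View pics/w6.png

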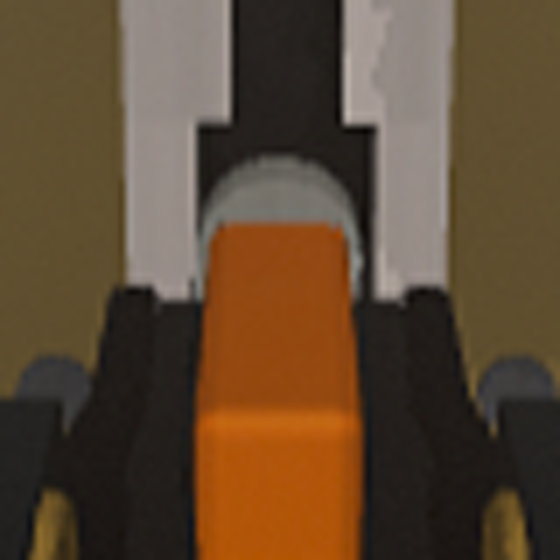

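Request:
{"op": "send_rows", "data": {"translation": [[0, 0.05, 0], [0, 0.05, 0], [0, 0.05, 0], [0, 0.05, 0]], "twist": [[0, 0, 0], [0, 0, 0], [0, 0, 0], [0, 0, 0]], "jaw": [0.8, 0.8, 0.8, 0.8]}}

```text
t: 7.78
tool_pos: [0.5539, 0.0388, 0.0495]
ee_rot: [1.856, 2.535, -0.0]
force: [-0.4, -0.5, -1.0]
gripper_width: 0.012
```

```bash
cat > m.py <<'E'
from h import *;from plant import *
import sys
n=sys.argv[1]
s=sense();i=camera_info("wrist");p,d=camera("wrist");print(s['t'],s['tool_pos'],s['gripper_width'],s['force'],s['wrist_torque'])
print(plan(s,s['tool_pos'],np.radians(107.44))[1])
o=np.array([.5290,.1195]);a=np.radians(107.44);u=np.array([np.cos(a),np.sin(a)]);print("rail xy of TCP mm",(s['tool_pos'][:2]-o)@u*1e3,(s['tool_pos'][:2]-o)@[-u[1],u[0]]*1e3)
np.savez(f"pics/{n}.npz",p=p,d=d,tp=s['tool_pos'],er=s['ee_rot'],**{k:np.array(v) for k,v in i.items()})
cv2.imwrite(f"pics/{n}.png",cv2.resize(p[190:270,280:360,::-1],None,fx=7,fy=7,interpolation=cv2.INTER_CUBIC))
E
python3 m.py w7
python3 - <<'E'
import numpy as np
p=np.load("pics/w7.npz")["p"]
for v in (210,214,220,224,228): print(v,p[v,302:340,0].tolist())
E
```

```text
7.7833 [0.55386893 0.03881693 0.04949948] 0.012016133232822359 [-0.36232514 -0.47120569 -1.04409436] [-0.07535501  0.01093866  0.01829775]
[0.00256067 0.00385547 0.14875316]
rail xy of TCP mm -84.42757026796014 0.45553092454397315
210 [153, 152, 151, 151, 158, 85, 29, 34, 36, 36, 37, 35, 34, 36, 36, 37, 37, 38, 36, 36, 36, 34, 34, 35, 34, 34, 35, 34, 33, 30, 66, 137, 152, 151, 151, 151, 153, 153]
214 [151, 151, 151, 151, 157, 92, 27, 32, 31, 35, 44, 78, 98, 97, 97, 98, 97, 99, 100, 102, 103, 102, 103, 90, 72, 34, 32, 33, 34, 29, 65, 138, 153, 151, 151, 151, 153, 152]
220 [153, 153, 151, 151, 156, 91, 31, 87, 113, 115, 119, 117, 119, 117, 117, 117, 116, 116, 119, 118, 117, 117, 118, 120, 118, 118, 119, 112, 70, 24, 62, 157, 152, 150, 150, 150, 153, 152]
224 [153, 152, 151, 150, 155, 87, 110, 113, 121, 136, 142, 147, 146, 147, 146, 147, 148, 147, 147, 147, 148, 148, 148, 148, 149, 142, 137, 104, 121, 63, 59, 155, 150, 151, 149, 151, 152, 152]
228 [152, 152, 150, 151, 155, 67, 140, 102, 131, 135, 146, 148, 146, 147, 146, 147, 147, 148, 147, 147, 147, 148, 147, 148, 150, 144, 139, 122, 118, 78, 75, 172, 167, 166, 168, 149, 153, 153]
```

Request:
{"op": "send_rows", "data": {"translation": [[0, 0.01, 0.1], [0, 0.01, 0.2], [0, 0.01, 0.3], [0, 0.01, 0.4], [0, 0.01, 0.4]], "twist": [[0, 0, 0.1], [0, 0, 0.1], [0, 0, 0.1], [0, 0, 0.1], [0, 0, 0.1]], "jaw": [0.8, 0.8, 0.8, 0.8, 0.8]}}

```text
t: 8.25
tool_pos: [0.5537, 0.0388, 0.0452]
ee_rot: [-1.858, -2.533, 0.001]
force: [-0.8, 0.4, -1.4]
gripper_width: 0.0119
```

Request:
{"op": "send_rows", "data": {"translation": [[0, 0, 0.2], [0, 0, 0.4], [0, 0, 0.6], [0, 0, 0.8], [0, 0, 0.8], [0, 0, 0.8]], "twist": [[0, 0, 0], [0, 0, 0], [0, 0, 0], [0, 0, 0], [0, 0, 0], [0, 0, 0]], "jaw": [0.8, 0.8, 0.8, 0.8, 0.8, 0.8]}}

```text
t: 8.75
tool_pos: [0.5538, 0.0388, 0.0373]
ee_rot: [-1.858, -2.533, 0.001]
force: [-0.3, -0.5, -1.4]
gripper_width: 0.0117
```

```bash
python3 m.py w8
```

```text
8.75 [0.55377302 0.03881278 0.03726656] 0.011706139829815434 [-0.27404341 -0.52807109 -1.35155638] [-0.07410463  0.09169835  0.01371871]
[-0.02394566  0.00298378  0.04568141]
rail xy of TCP mm -84.40278347613865 0.5482843693805215
```

View pics/w8.png

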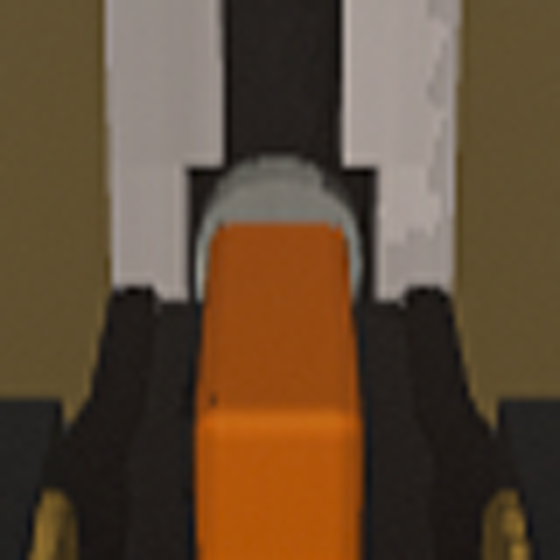

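Request:
{"op": "send_rows", "data": {"translation": [[0, 0, 0.1], [0, 0, 0.15], [0, 0, 0.2], [0, 0, 0.2]], "twist": [[0, 0, 0], [0, 0, 0], [0, 0, 0], [0, 0, 0]], "jaw": [0.8, 0.8, 0.8, 0.8]}}

```text
t: 9.13
tool_pos: [0.5539, 0.0389, 0.0354]
ee_rot: [-1.858, -2.533, 0.0]
force: [0.3, 0.2, -1.3]
gripper_width: 0.0118
```

Request:
{"op": "send_rows", "data": {"translation": [[0, 0, 0.05], [0, 0, 0.05], [0, 0, 0.05]], "twist": [[0, 0, 0], [0, 0, 0], [0, 0, 0]], "jaw": [0.8, 0.8, 0.8]}}

```text
t: 9.38
tool_pos: [0.5539, 0.0389, 0.0349]
ee_rot: [-1.858, -2.533, 0.0]
force: [0.2, -0.4, -1.0]
gripper_width: 0.012
```

Request:
{"op": "send_rows", "data": {"translation": [[0, 0, 0.05], [0, 0, 0.05], [0, 0, 0.05]], "twist": [[0, 0, 0], [0, 0, 0], [0, 0, 0]], "jaw": [0.8, 0.8, 0.8]}}

```text
t: 9.63
tool_pos: [0.554, 0.0389, 0.0346]
ee_rot: [1.858, 2.533, 0.0]
force: [-1.1, -0.0, 1.7]
gripper_width: 0.012
```

Request:
{"op": "send_rows", "data": {"translation": [[0, 0, 0.05], [0, 0, 0.05], [0, 0, 0.05]], "twist": [[0, 0, 0], [0, 0, 0], [0, 0, 0]], "jaw": [0.8, 0.8, 0.8]}}

```text
t: 9.88
tool_pos: [0.5541, 0.0389, 0.0346]
ee_rot: [-1.858, -2.533, -0.001]
force: [-3.7, -0.3, 7.8]
gripper_width: 0.0116
```

Request:
{"op": "send_rows", "data": {"translation": [[0, 0, -0.15], [0, 0, -0.15], [0.2, 0, -0.15], [0.5, 0, -0.15], [0.9, 0, -0.15], [1.2, 0, -0.15], [1.5, 0, -0.15], [1.5, 0, -0.15]], "twist": [[0, 0, 0], [0, 0, 0], [0, 0, 0], [0, 0, 0], [0, 0, 0], [0, 0, 0], [0, 0, 0], [0, 0, 0]], "jaw": [0.8, 0.8, 0.8, 0.8, 0.8, 0.8, 0.8, 0.8]}}

```text
t: 10.55
tool_pos: [0.5491, 0.0542, 0.0353]
ee_rot: [-1.856, -2.534, -0.0]
force: [0.2, -1.0, -1.6]
gripper_width: 0.0119
```

```bash
cat > q.py <<'E'
from h import *;from plant import *
s=sense();o=np.array([.5290,.1195]);a=np.radians(107.44);u=np.array([np.cos(a),np.sin(a)]);n=np.array([-u[1],u[0]]);d=s['tool_pos'][:2]-o;F=s['force']
print("t",s['t'],"rail x,y,z mm",d@u*1e3,d@n*1e3,s['tool_pos'][2]*1e3,"F along/n/z",F[:2]@u,F[:2]@n,F[2],"tw",plan(s,s['tool_pos'],a)[1],s['wrist_torque'],"q7",s['qpos'][6])
E
python3 q.py
```

```text
t 10.55 rail x,y,z mm -68.32014922213443 0.37739349249338544 35.32741379768377 F along/n/z -0.9930991339782537 0.08349851680169261 -1.5764590159823744 tw [-0.01400062 -0.02019345  0.11509352] [-0.10064368  0.04457186  0.04259057] q7 0.33923122277994194
```

Request:
{"op": "send_rows", "data": {"translation": [[0.4, 0, 0], [1, 0, 0], [1.6, 0, 0], [2.2, 0, 0], [2.8, 0, 0], [3.4, 0, 0], [4, 0, 0], [4.4, 0, 0]], "twist": [[0, 0, 0], [0, 0, 0], [0, 0, 0], [0, 0, 0], [0, 0, 0], [0, 0, 0], [0, 0, 0], [0, 0, 0]], "jaw": [0.8, 0.8, 0.8, 0.8, 0.8, 0.8, 0.8, 0.8]}}

```text
t: 11.22
tool_pos: [0.5359, 0.0962, 0.0354]
ee_rot: [-1.857, -2.534, -0.0]
force: [0.5, -0.5, -0.7]
gripper_width: 0.0118
```

```bash
python3 q.py
```

```text
t 11.2167 rail x,y,z mm -24.302005895595112 0.4204833925268648 35.41880704027954 F along/n/z -0.6132514078484912 -0.2963079597351061 -0.7275399507167095 tw [-0.00499622 -0.01168634  0.09082681] [-0.0759275  -0.01603303  0.01350091] q7 0.2471058774470117
```

Request:
{"op": "send_rows", "data": {"translation": [[0.2, 0, 0], [0.4, 0, 0], [0.6, 0, 0], [0.8, 0, 0], [1, 0, 0], [1, 0, 0], [1, 0, 0]], "twist": [[0, 0, 0], [0, 0, 0], [0, 0, 0], [0, 0, 0], [0, 0, 0], [0, 0, 0], [0, 0, 0]], "jaw": [0.8, 0.8, 0.8, 0.8, 0.8, 0.8, 0.8]}}

```text
t: 11.8
tool_pos: [0.5332, 0.1047, 0.0354]
ee_rot: [1.858, 2.533, -0.0]
force: [0.3, -0.8, -1.4]
gripper_width: 0.012
```

```bash
python3 q.py
```

```text
t 11.8 rail x,y,z mm -15.394114593252693 0.4628607416630938 35.43264045240448 F along/n/z -0.8146821452448978 -0.06952866820885911 -1.3885028326202 tw [-0.00409057  0.00457035  0.05536035] [-0.06365836  0.00762795  0.01080959] q7 0.2276517181505233
```

Request:
{"op": "send_rows", "data": {"translation": [[0.2, 0, 0], [0.4, 0, 0], [0.6, 0, 0], [0.8, 0, 0], [1, 0, 0], [1, 0, 0], [1, 0, 0]], "twist": [[0, 0, 0], [0, 0, 0], [0, 0, 0], [0, 0, 0], [0, 0, 0], [0, 0, 0], [0, 0, 0]], "jaw": [0.8, 0.8, 0.8, 0.8, 0.8, 0.8, 0.8]}}

```text
t: 12.38
tool_pos: [0.5301, 0.1144, 0.0354]
ee_rot: [-1.857, -2.534, 0.0]
force: [-0.9, 0.5, -1.2]
gripper_width: 0.0117
```

```bash
python3 q.py
```

```text
t 12.3833 rail x,y,z mm -5.217419575142184 0.46084037647807125 35.43322959175871 F along/n/z 0.7869223134718185 0.7477008530828788 -1.2144667217187577 tw [-0.00384229  0.00162313  0.07098867] [-0.05123659 -0.02767265 -0.01486347] q7 0.20693701763220085
```

Request:
{"op": "send_rows", "data": {"translation": [[0.2, 0, 0], [0.4, 0, 0], [0.6, 0, 0], [0.8, 0, 0], [1, 0, 0], [1, 0, 0], [1, 0, 0]], "twist": [[0, 0, 0], [0, 0, 0], [0, 0, 0], [0, 0, 0], [0, 0, 0], [0, 0, 0], [0, 0, 0]], "jaw": [0.8, 0.8, 0.8, 0.8, 0.8, 0.8, 0.8]}}

```text
t: 12.97
tool_pos: [0.5273, 0.1232, 0.0355]
ee_rot: [1.858, 2.533, -0.001]
force: [1.3, -3.4, -0.8]
gripper_width: 0.0115
```

```bash
python3 q.py
```

```text
t 12.9667 rail x,y,z mm 4.042550116832533 0.48716571503174166 35.459697257548605 F along/n/z -3.6246325879289985 -0.1961610485635892 -0.7993463857262499 tw [0.00141074 0.03989595 0.03226377] [-1.03877154 -0.28390821  0.03649239] q7 0.18630904815635355
```

Request:
{"op": "send_rows", "data": {"translation": [[0.2, 0, 0], [0.4, 0, 0], [0.5, 0, 0], [0.5, 0, 0], [0.5, 0, 0]], "twist": [[0, 0, 0], [0, 0, 0], [0, 0, 0], [0, 0, 0], [0, 0, 0]], "jaw": [0.8, 0.8, 0.8, 0.8, 0.8]}}

```text
t: 13.38
tool_pos: [0.5258, 0.128, 0.0355]
ee_rot: [1.858, 2.533, -0.001]
force: [1.7, -4.5, -0.7]
gripper_width: 0.012
```

```bash
python3 q.py
```

```text
t 13.3833 rail x,y,z mm 9.07008588062367 0.4747626839243895 35.45977700534358 F along/n/z -4.841196944032932 -0.2813802348061464 -0.6767555766243767 tw [0.00147532 0.04701803 0.03442267] [-1.44059039 -0.40359139 -0.01317779] q7 0.17582677123749832
```

Request:
{"op": "send_rows", "data": {"translation": [[0.2, 0, 0], [0.4, 0, 0], [0.6, 0, 0], [0.6, 0, 0], [0.6, 0, 0]], "twist": [[0, 0, 0], [0, 0, 0], [0, 0, 0], [0, 0, 0], [0, 0, 0]], "jaw": [0.8, 0.8, 0.8, 0.8, 0.8]}}

```text
t: 13.8
tool_pos: [0.5242, 0.1331, 0.0355]
ee_rot: [1.858, 2.532, -0.001]
force: [2.2, -7.5, -2.2]
gripper_width: 0.0117
```

```bash
python3 q.py
```

```text
t 13.8 rail x,y,z mm 14.425417134189951 0.45890149985802686 35.49670464254779 F along/n/z -7.790523234143551 0.179984581736236 -2.1937430488781766 tw [0.00963149 0.08616076 0.01128918] [-1.94961444 -0.59665173 -0.01471255] q7 0.1635279210453583
```

Request:
{"op": "send_rows", "data": {"translation": [[0.1, 0, 0], [0.2, 0, 0], [0.3, 0, 0], [0.3, 0, 0], [0.3, 0, 0]], "twist": [[0, 0, 0], [0, 0, 0], [0, 0, 0], [0, 0, 0], [0, 0, 0]], "jaw": [0.8, 0.8, 0.8, 0.8, 0.8]}}

```text
t: 14.22
tool_pos: [0.5234, 0.1355, 0.0355]
ee_rot: [1.858, 2.531, -0.002]
force: [2.5, -8.3, -1.0]
gripper_width: 0.0117
```

```bash
python3 q.py
```

```text
t 14.2167 rail x,y,z mm 16.981548395643554 0.5380300400027551 35.466531809702786 F along/n/z -8.69845822074523 0.11320538981031149 -0.9707045271158078 tw [ 0.00277792  0.10710793 -0.0144663 ] [-2.2393582  -0.63752237  0.01244096] q7 0.15738196964843662
```

Request:
{"op": "send_rows", "data": {"translation": [[0.1, 0, 0], [0.1, 0, 0], [0.1, 0, 0], [0.1, 0, 0]], "twist": [[0, 0, 0], [0, 0, 0], [0, 0, 0], [0, 0, 0]], "jaw": [0.8, 0.8, 0.8, 0.8]}}

```text
t: 14.55
tool_pos: [0.5232, 0.1363, 0.0355]
ee_rot: [1.859, 2.531, -0.002]
force: [3.1, -8.1, -0.1]
gripper_width: 0.0118
```

```bash
python3 q.py
```

```text
t 14.55 rail x,y,z mm 17.804930474446596 0.5194052964950617 35.451502663243936 F along/n/z -8.634173437050539 -0.5631605085889274 -0.13922288397651728 tw [ 0.0047456   0.11596834 -0.02480494] [-2.28123429 -0.71835939  0.01090277] q7 0.15535477960321897
```

Request:
{"op": "send_rows", "data": {"translation": [[0.1, 0, 0], [0.1, 0, 0], [0.1, 0, 0], [0.1, 0, 0]], "twist": [[0, 0, 0], [0, 0, 0], [0, 0, 0], [0, 0, 0]], "jaw": [0.8, 0.8, 0.8, 0.8]}}

```text
t: 14.88
tool_pos: [0.523, 0.137, 0.0355]
ee_rot: [1.859, 2.53, -0.002]
force: [3.0, -9.7, -1.4]
gripper_width: 0.0118
```

```bash
python3 q.py
```

```text
t 14.8833 rail x,y,z mm 18.479871515595807 0.5083783794813137 35.51756771894492 F along/n/z -10.17258383041299 0.03753512497624413 -1.3828542608469023 tw [ 0.00882476  0.13213568 -0.03752548] [-2.51812289 -0.78108906  0.00444989] q7 0.15333119687204716
```

Request:
{"op": "send_rows", "data": {"translation": [[0.1, 0, 0], [0.1, 0, 0], [0.1, 0, 0], [0.1, 0, 0]], "twist": [[0, 0, 0], [0, 0, 0], [0, 0, 0], [0, 0, 0]], "jaw": [0.8, 0.8, 0.8, 0.8]}}

```text
t: 15.22
tool_pos: [0.5228, 0.1376, 0.0356]
ee_rot: [1.859, 2.53, -0.002]
force: [1.8, -11.6, -0.4]
gripper_width: 0.0119
```

```bash
python3 q.py
```

```text
t 15.2167 rail x,y,z mm 19.089709408065225 0.47362526750303124 35.61287214197939 F along/n/z -11.61663015491914 1.7362466623106871 -0.4488983233567496 tw [ 0.01426591  0.15411274 -0.05004418] [-2.81541815 -0.76463485 -0.01160851] q7 0.15129765159296987
```

```bash
python3 m.py w9
python3 - <<'E'
from h import *
z=np.load("pics/w9.npz");i={k:z[k] for k in("fx","fy","cx","cy","rvec","tvec")}
tp=z['tp'];r=R.from_rotvec(z['er'])
for xo in(0,.001,.002):
    pts=np.array([[xo+a,b,-.061+.0226] for a in(.017,-.017) for b in(-.006,.006)]);print(xo,proj(i,tp+r.apply(pts)).round(1).tolist())
print(z['p'][215:260,319].tolist())
E
```

```text
15.2167 [0.52282683 0.13757023 0.03561287] 0.011880845988958576 [  1.82515056 -11.60299418  -0.44889832] [-2.81541815 -0.76463485 -0.01160851]
[ 0.01426591  0.15411274 -0.05004418]
rail xy of TCP mm 19.089709408065225 0.47362526750303124
0 [[306.4, 251.4], [331.3, 251.3], [307.3, 310.6], [330.5, 310.6]]
0.001 [[306.3, 249.5], [331.3, 249.5], [307.3, 309.0], [330.5, 309.0]]
0.002 [[306.3, 247.6], [331.3, 247.6], [307.2, 307.4], [330.5, 307.4]]
[[35, 29, 27], [40, 34, 32], [87, 85, 78], [120, 118, 109], [117, 115, 106], [117, 114, 105], [115, 116, 109], [129, 100, 86], [144, 67, 11], [144, 70, 18], [144, 72, 19], [144, 71, 18], [144, 71, 19], [145, 71, 20], [144, 70, 16], [144, 72, 19], [145, 71, 21], [143, 70, 16], [144, 71, 19], [144, 70, 17], [144, 70, 18], [145, 71, 17], [144, 70, 14], [145, 70, 16], [145, 70, 19], [144, 70, 15], [144, 70, 16], [145, 70, 18], [144, 70, 14], [144, 71, 14], [146, 72, 17], [143, 70, 13], [152, 74, 15], [176, 87, 18], [190, 96, 18], [190, 96, 16], [186, 91, 13], [179, 86, 12], [177, 86, 14], [177, 86, 14], [177, 86, 12], [177, 85, 11], [176, 84, 9], [176, 84, 7], [177, 84, 12]]
```

View pics/w9.png

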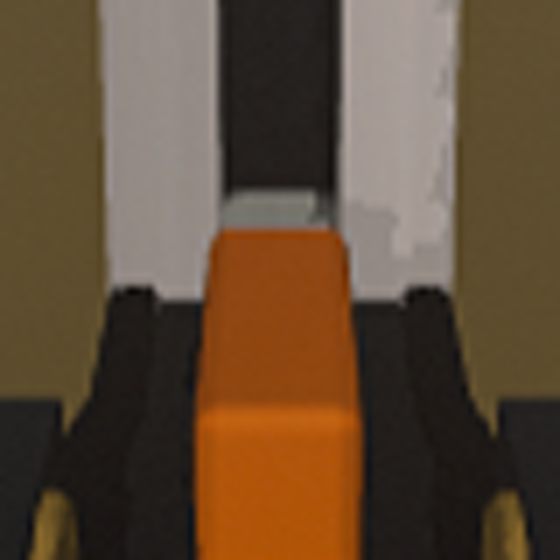

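Request:
{"op": "send_rows", "data": {"translation": [[-0.15, -0.01, 0], [-0.15, -0.03, 0], [-0.16, -0.04, 0], [-0.17, -0.06, 0], [-0.17, -0.07, 0], [-0.17, -0.08, 0]], "twist": [[0, 0, 4], [0, 0, 10], [0, 0, 16], [0, 0, 22], [0, 0, 28], [0, 0, 34]], "jaw": [0.8, 0.8, 0.8, 0.8, 0.8, 0.8]}}

```text
t: 15.77
tool_pos: [0.5216, 0.1359, 0.0352]
ee_rot: [2.522, 1.87, -0.003]
force: [1.1, -9.4, -2.1]
gripper_width: 0.0115
```

```bash
python3 q.py; python3 m.py w10
```

```text
t 15.7667 rail x,y,z mm 17.858272183105093 2.1532461380209393 35.15641233287481 F along/n/z -9.34056785288612 1.7703478884076396 -2.074770044888026 tw [ -0.03988368   0.14737985 -34.32891036] [-2.60514078 -0.18902418  0.05802604] q7 -0.39519652207291045
15.7667 [0.52159349 0.13589201 0.03515641] 0.011544646638699162 [ 1.11046534 -9.44177982 -2.07477004] [-2.60514078 -0.18902418  0.05802604]
[ -0.03988368   0.14737985 -34.32891036]
rail xy of TCP mm 17.858272183105093 2.1532461380209393
```

View pics/w10.png

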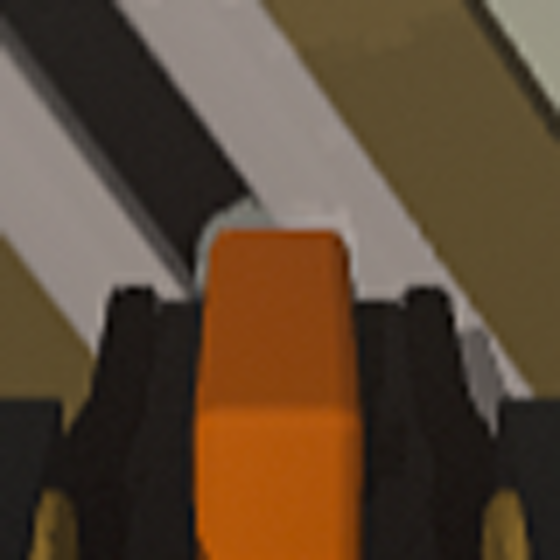

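Request:
{"op": "send_rows", "data": {"translation": [[0, -0.01, 0], [0, -0.01, 0], [0, -0.02, 0], [0, -0.03, 0], [0, -0.03, 0], [0, -0.04, 0], [0, -0.05, 0], [0, -0.05, 0]], "twist": [[0, 0, 7], [0, 0, 14], [0, 0, 21], [0, 0, 28], [0, 0, 35], [0, 0, 42], [0, 0, 49], [0, 0, 56]], "jaw": [0.8, 0.8, 0.8, 0.8, 0.8, 0.8, 0.8, 0.8]}}

```text
t: 16.48
tool_pos: [0.5212, 0.1368, 0.0353]
ee_rot: [3.105, 0.467, -0.001]
force: [0.9, -7.8, -1.7]
gripper_width: 0.0117
```

```bash
python3 q.py; python3 m.py w11
```

```text
t 16.4833 rail x,y,z mm 18.84529774326695 2.305440430150363 35.25456402773889 F along/n/z -7.695890099813157 1.484215797880308 -1.7150633754204496 tw [ 1.10613818e-01 -3.56999488e-02  8.96515745e+01] [-2.13181269 -0.10109315  0.05395642] q7 -1.2675898112434718
16.4833 [0.52115247 0.13678805 0.03525456] 0.01167193674682951 [ 0.89052304 -7.78694996 -1.71506338] [-2.13181269 -0.10109315  0.05395642]
[ 1.10613818e-01 -3.56999488e-02  8.96515745e+01]
rail xy of TCP mm 18.84529774326695 2.305440430150363
```

View pics/w11.png

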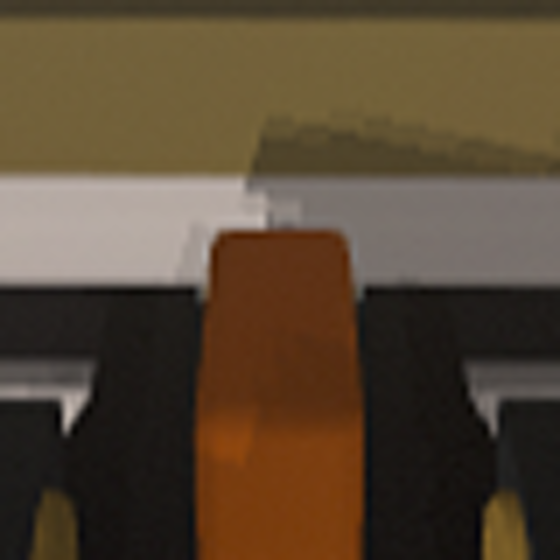

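Request:
{"op": "send_rows", "data": {"translation": [[0.03, 0, 0.03], [0.03, 0, 0.05], [0.03, 0.1, 0.06], [0.03, 0.2, 0.06], [0.03, 0.3, 0.06], [0.03, 0.4, 0.06], [0.03, 0.4, 0.06], [0.03, 0.4, 0.06]], "twist": [[0, 0, 0], [0, 0, 0.4], [0, 0, 0.4], [0, 0, 0.4], [0, 0, 0.4], [0, 0, 0.4], [0, 0, 0.4], [0, 0, 0.4]], "jaw": [0.8, 0.8, 0.8, 0.8, 0.8, 0.8, 0.8, 0.8]}}

```text
t: 17.2
tool_pos: [0.5225, 0.1338, 0.0348]
ee_rot: [3.106, 0.466, -0.001]
force: [-0.7, -6.2, 1.7]
gripper_width: 0.0118
```

```bash
python3 q.py
```

```text
t 17.2 rail x,y,z mm 15.53572136373099 1.881038353240136 34.81558010596693 F along/n/z -5.725782608094335 2.528195043654917 1.700192697796728 tw [6.73595685e-02 8.12900888e-03 8.96221943e+01] [-1.66202552  0.23424887  0.03826042] q7 -1.2594691767451256
```

Request:
{"op": "send_rows", "data": {"translation": [[0, 0.1, -0.01], [0, 0.2, -0.01], [0, 0.3, -0.01], [0, 0.35, -0.01], [0, 0.35, -0.01], [0, 0.35, -0.01]], "twist": [[0, 0, 0], [0, 0, 0], [0, 0, 0], [0, 0, 0], [0, 0, 0], [0, 0, 0]], "jaw": [0.8, 0.8, 0.8, 0.8, 0.8, 0.8]}}

```text
t: 17.7
tool_pos: [0.5235, 0.1311, 0.0348]
ee_rot: [3.107, 0.467, -0.001]
force: [-1.7, -4.7, 1.5]
gripper_width: 0.0115
```

```bash
python3 q.py
```

```text
t 17.7 rail x,y,z mm 12.708125621922983 1.8114911091489798 34.82000315934452 F along/n/z -4.002160636985912 3.048920027030485 1.483530965068272 tw [3.49239363e-02 3.64867037e-02 8.96487417e+01] [-1.23591864  0.57669359  0.02602971] q7 -1.252658959517811
```

Request:
{"op": "send_rows", "data": {"translation": [[-0.04, 0, 0], [-0.06, 0, 0], [-0.06, 0, 0], [-0.06, 0, 0], [-0.06, 0, 0], [-0.06, 0, 0], [-0.06, 0, 0], [-0.06, 0, 0]], "twist": [[0, 0, 0], [0, 0, 0], [0, 0, 0], [0, 0, 0], [0, 0, 0], [0, 0, 0], [0, 0, 0], [0, 0, 0]], "jaw": [0.8, 0.8, 0.8, 1.3, 1.6, 2.2, 3, 4], "squeeze": 10}}

```text
t: 18.37
tool_pos: [0.5234, 0.1317, 0.0351]
ee_rot: [-3.106, -0.468, -0.0]
force: [-0.3, 0.0, 0.8]
gripper_width: 0.0278
```

```bash
python3 q.py; python3 m.py w12
```

```text
t 18.3667 rail x,y,z mm 13.280309785911102 1.7173168682229643 35.07997210226452 F along/n/z 0.13887329923376815 0.3118134672169767 0.7823696270628392 tw [-4.20025164e-02  6.70430341e-03  8.96829068e+01] [-0.04574549  0.12755946  0.00994703] q7 -1.253013635299899
18.3667 [0.52338143 0.13165514 0.03507997] 0.027847650546343517 [-0.3391011   0.03903683  0.78236963] [-0.04574549  0.12755946  0.00994703]
[-4.20025164e-02  6.70430341e-03  8.96829068e+01]
rail xy of TCP mm 13.280309785911102 1.7173168682229643
```

View pics/w12.png

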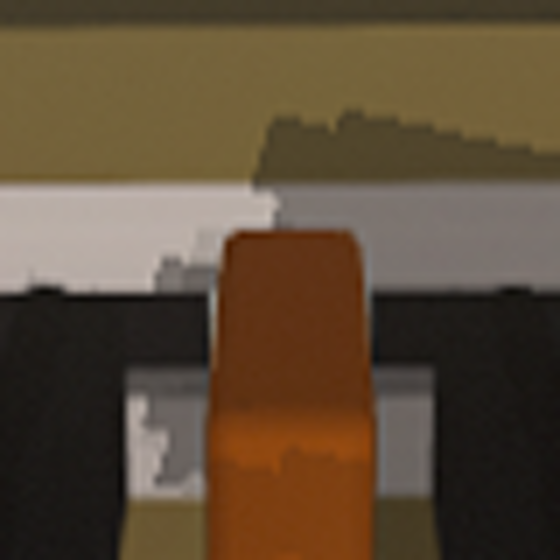

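Released; the post stands square across the slot in the picture (paddle cols ~310–333). Open a bit more while moving straight up, then check.

Request:
{"op": "send_rows", "data": {"translation": [[0, 0, 0], [0, 0, 0], [0, 0, -1], [0, 0, -3], [0, 0, -6], [0, 0, -9], [0, 0, -12], [0, 0, -15]], "twist": [[0, 0, 0], [0, 0, 0], [0, 0, 0], [0, 0, 0], [0, 0, 0], [0, 0, 0], [0, 0, 0], [0, 0, 0]], "jaw": [5, 5, 5, 5, 5, 5, 5, 5]}}

```text
t: 19.08
tool_pos: [0.5232, 0.1304, 0.187]
ee_rot: [3.107, 0.465, 0.0]
force: [-0.2, 0.9, -0.3]
gripper_width: 0.0498
```

Request:
{"op": "send_rows", "data": {"translation": [[-3, 0, -3], [-6, 0, -3], [-9, 0, -3], [-9, 0, -3], [-9, 0, -3]], "twist": [[0, 0, 0], [0, 0, 0], [0, 0, 0], [0, 0, 0], [0, 0, 0]], "jaw": [5, 5, 5, 5, 5]}}

```text
t: 19.5
tool_pos: [0.436, 0.1042, 0.2157]
ee_rot: [-3.101, -0.467, -0.001]
force: [0.8, 0.4, 0.9]
gripper_width: 0.0498
```

Run:
```python
from h import *;from plant import *
s=sense();print(s['tool_pos'])
for n in("wrist","scene","top"):
    p,d=camera(n);np.savez(f"pics/f_{n}.npz",p=p,d=d,**camera_info(n));cv2.imwrite(f"pics/f_{n}.png",p[:,:,::-1])
p=np.load("pics/f_scene.npz")["p"];cv2.imwrite("pics/f_scenec.png",cv2.resize(p[130:240,250:410,::-1],None,fx=5,fy=5,interpolation=cv2.INTER_CUBIC))
p=np.load("pics/f_top.npz")["p"];cv2.imwrite("pics/f_topc.png",cv2.resize(p[130:290,150:360,::-1],None,fx=3.5,fy=3.5,interpolation=cv2.INTER_CUBIC))
```

```text
[0.4359837  0.10421595 0.21571363]
```

View pics/f_wrist.png

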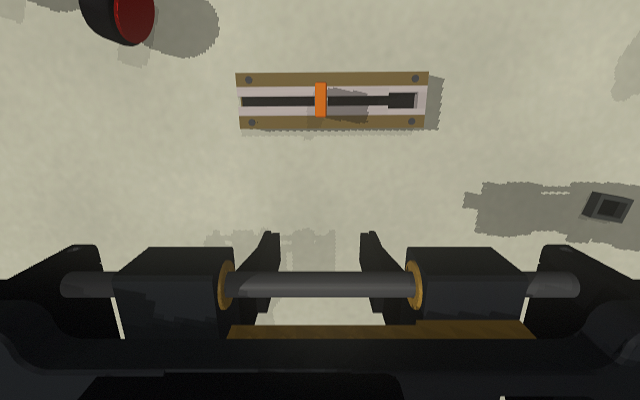

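View pics/f_scenec.png

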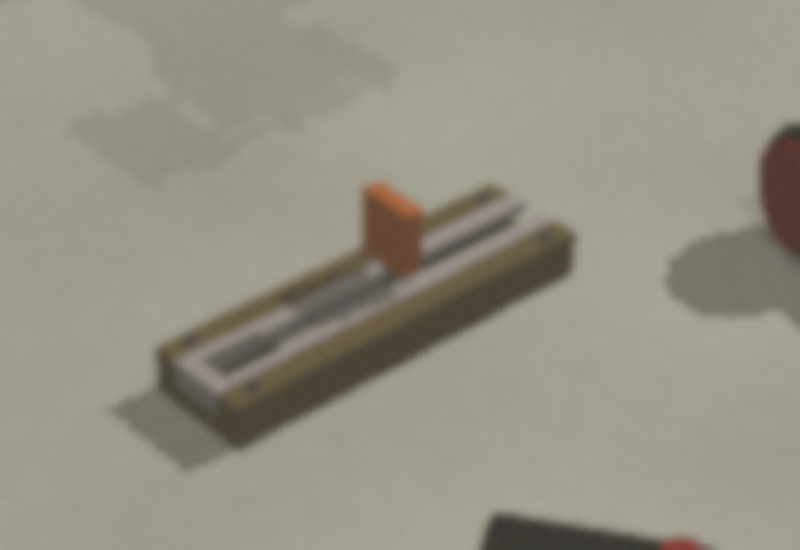

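View pics/f_topc.png

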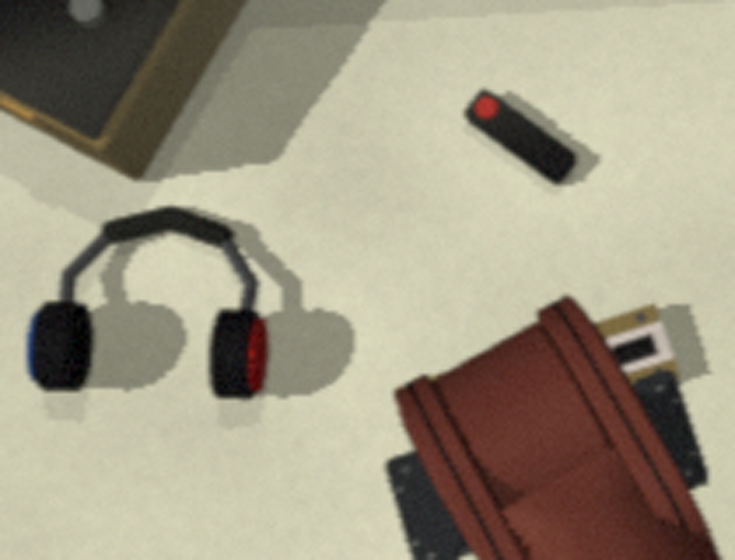

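Run:
```python
from h import *
z=np.load("pics/f_wrist.npz");i={k:z[k] for k in("fx","fy","cx","cy","rvec","tvec")};p=z['p'].astype(int)
m=((p[:,:,0]-p[:,:,2]>90)&(np.arange(400)[:,None]<160)).astype(np.uint8);ys,xs=np.where(m)
print(cv2.minAreaRect(np.c_[xs,ys].astype(np.float32)),xs.min(),xs.max(),ys.min(),ys.max())
top=ray(i,[[(xs.min()+xs.max())/2,ys.min()],[(xs.min()+xs.max())/2,ys.max()]],.073)
o=np.array([.5290,.1195]);a=np.radians(107.44);u=np.array([np.cos(a),np.sin(a)])
print((top[:,:2]-o)@u*1e3,(top[:,:2]-o)@[-u[1],u[0]]*1e3)
# orientation via row midpoints
d=[xs[ys==v].mean() for v in range(ys.min()+2,ys.max()-1)];print(d[0],d[-1])
a0=np.load("pics/top0.npz")["p"].astype(int);b=np.load("pics/f_top.npz")["p"].astype(int)
for n,(r0,r1,c0,c1) in dict(bottle=(140,190,410,450),headset=(185,250,150,235),resp=(148,190,275,320)).items(): print(n,np.abs(a0-b)[r0:r1,c0:c1].mean(),np.percentile(np.abs(a0-b)[r0:r1,c0:c1],99))
```

```text
((223.39590454101562, 52.90007019042969), (237.6947021484375, 34.57427215576172), 25.395910263061523) 116 325 2 116
[104.70534788 115.62857432] [-86.55920612  14.50689966]
116.5 320.0
bottle 12.5355 19.0
headset 11.336530920060332 19.0
resp 12.470017636684304 20.0<stdin>:9: RuntimeWarning: Mean of empty slice.
  ret = ret.dtype.type(ret / rcount)
```

Run:
```python
from h import *
z=np.load("pics/f_wrist.npz");i={k:z[k] for k in("fx","fy","cx","cy","rvec","tvec")};p=z['p'].astype(int)[70:130,290:350]
ys,xs=np.where(p[:,:,0]-p[:,:,2]>90);ys+=70;xs+=290
print(xs.min(),xs.max(),ys.min(),ys.max());rows=[(v,xs[ys==v].min(),xs[ys==v].max()) for v in range(ys.min(),ys.max()+1,4)];print(rows)
top=ray(i,[[np.mean(r[1:]),r[0]] for r in rows],.073)
o=np.array([.5290,.1195]);a=np.radians(107.44);u=np.array([np.cos(a),np.sin(a)])
print((top[:,:2]-o)@u*1e3,(top[:,:2]-o)@[-u[1],u[0]]*1e3)
```

```text
315 325 82 116
[(82, np.int64(316), np.int64(325)), (86, np.int64(315), np.int64(325)), (90, np.int64(315), np.int64(325)), (94, np.int64(315), np.int64(325)), (98, np.int64(315), np.int64(325)), (102, np.int64(315), np.int64(325)), (106, np.int64(315), np.int64(325)), (110, np.int64(315), np.int64(325)), (114, np.int64(315), np.int64(325))]
[12.66929898 13.1865522  13.20733098 13.2282704  13.24937234 13.27063869
 13.29207138 13.31367238 13.33544367] [-17.30152685 -13.5994064   -9.86555049  -6.10282748  -2.3109013
   1.51056934   5.36193109   9.24353603  13.15574179]
```

```bash
python3 -c "
from plant import *
print(hand_in())"
```

```text
the job is handed in; nothing more can be done
None
```

The post is standing locked across the slot of the rail, and I handed the job in at about 20 s. I lifted it out of the cup and lowered its foot through the window. I then slid it along the slot until the plunger went solid, and turned it 90° there with no noticeable resistance. Keeping hold of it, I eased it back about 6 mm on the spring, then let go and moved the arm clear.

- **Feel:** the spring rose from about 3.6 N to about 9.5 N, then stiffened sharply. The highest force I read was about 12 N; the turn itself read 7.7 to 9.3 N along the slot.
- **Last pictures:** the post is upright and square to the slot, at about x = +13 mm in the rail. That is about 5 mm back from my estimate of the chamber centre, as expected for a locked foot.
- **Bystanders:** the top view showed no shift of the bottle, headset or response switch against the first picture.
- **Disagreements:** the wrist camera disagreed with the tool pose by about 0.5 mm sideways, so I lined up foot and window within the same picture. A sideways force of about 3 N had built up before I let go, so I shifted the tool to ease it while opening.
- **Not tested:** I did not tug on the post to check the lock.

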